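Clamp a glued picture frame crosswise in its corner press

ROBOT

A 6-joint arm with a two-finger parallel gripper is mounted at the origin on the work surface. World frame = base frame: x ahead of the robot, y to its left, z up, the work surface at z = 0. Lengths are in m, angles in rad, forces in N, time in s.
With the tool pointing down it reaches from about 0.325 to 0.75 m from the base axis. Payload 7.6 kg.
Tool frame: the origin (TCP) lies on the centre line of the jaws, within the pads' length; the fingertips stand 11 mm ahead of it and the grasp point (between the pads) lies 8 mm behind it; z points along the fingers, y is the line along which they close (so a half turn about z gives the same grasp; the last joint's range is limited). The gripper opens to 85 mm and grips with 20 to 120 N. Pads are 22 mm wide; open, the fingers measure 114 mm over their backs; the gripper's body (76 mm by 85 mm) begins 54 mm behind the grasp point. The pads swing forward as they close: fully open they stand 13 mm farther back than shut.
Start: joints at [1.226, 0.052, 1.401, -0, 1.689, -0.07], TCP at [0.142, 0.505, 0.221] pointing down, gripper open.
Joint ranges: [-2.9, 2.9], [-0.91, 2.17], [0.12, 2.37], [-1.06, 4.2], [0.26, 2.73], [-2.93, 2.93]. Speed limits (rad/s): [2.57, 2.57, 3.01, 3.14, 3.14, 3.14].

INTERFACE

Orientations are given as a unit quaternion [w, x, y, z].
In Python, from bench import * gives the robot as it stands. The module is installed in compiled form; this text tells all that it offers.
- The arm moves only by the shell command python3 -m inch 'ROWS'. ROWS is JSON, a list of rows, each a list of 5 numbers: the finger opening in cm, from 0 to 8.54, then the shift along the tool's x, y, z in cm, then the turn about the tool's z in rad. In form: [[claw, tx, ty, tz, yaw], ...]. A call has 1 to 20 rows; each row shifts and turns the commanded pose from where the row before left it, along the tool's axes as they then stand; what a row does not reach is not made up. A row lasts 1/8 s, in which the tool goes at most 62.5 mm and 10.7 degrees, less where a joint would pass 70% of its speed; a pose out of reach is approached as far as the arm can. A call is refused whole if a number of a shift passes 6.25 or a number of a turn 0.188, either way. A call with a gripper value outside its range is refused whole. The fingers move at their own pace and stop on an object; the grip force is fixed at half the most. Time passes only in rows, so rows that do not move let the fingers close. It gives the time, the measured TCP pose, the force, the opening and the grip force at its end, in the units of the state.
- get_obs(): the state, without advancing time (a new reading comes with each control period).
- get_image(name): name is "scene" or "top" or "wrist"; returns a dict with "image" (400x640x3 uint8, red, green, blue), "fx", "fy", "cx", "cy" (pixels), "k1" (the pictures are not rectified: a ray, as slopes to the right and down, at radius r is drawn at 1 + k1 r^2 times it, then the intrinsics apply), "R" (3x3) and "t" (3): a world point X has camera coordinates R X + t. Camera axes: x right, y down, z forward; pixel columns grow to the right and rows downward; lengths in m; the calibration is good to about 2 mm. A picture is of the moment at which its call begins. There is no depth.
- hand_in(): hands the job in; it is judged then, once.
Trained networks look in a picture, given as the dict that the camera call returned (one of the last four; its "shot" number tells which), for a name from the list of things; names that differ only in an ending like _2 or _b are one class to them, and where a whole thing is asked for, a point or a joint stands for the part that bears it (a point fixed in the world has none). Each returns a list of dicts, best first, with "p" (0 to 1); they miss things now and then, are a little off and sometimes report something else, mostly with a low value. They report only what shows in the picture. A call takes as long as a camera call.
- recognise(picture, label): "box" ([left, top, right, bottom] as shares, 0 to 1, of the picture: columns of its width, rows of its height, round what is visible of it).
- regions_of(picture, label): "region" (400x640 bool, what is visible of it) and "box" ([left, top, right, bottom] as shares, 0 to 1, of the picture: columns of its width, rows of its height, round what is visible of it).
The state is a dict: "time": time; "q": joint angles; "qvel": joint speeds; "joint_efforts": joint torques, N m; "position": TCP position; "ee_rot": TCP orientation; "contact_force": force on the tool from outside, world axes, zero at the start; "wrist_torque": the same for the moment, N m; "width": opening from 0.0 (shut) to 1.0 (fully open); "gripper_force": force on a finger pad.
Only numpy, scipy, OpenCV 4.12 (cv2) and the standard library are available. Lean on these libraries where they do the work, as an engineer would, in place of code of your own. Each camera call takes 0.05 s, during which the arm holds its last target. There are 200 camera calls.

TASK

A freshly glued picture frame lies in its corner press under four push-down plungers. Press the plungers down crosswise, each fully home before the next: first the one with the square cap, then the one diagonally opposite, then the one at the other end of the same short side as the square cap, and last the remaining one. Only push: pick nothing up, and leave the frame and the other things on the bench where they are.

Things in the scene. Friction and masses are not known exactly. Their poses are not given: they have to be found in the camera images.
- jig: fixed corner press for picture frames: plywood base 260 (its x) by 190 (its y) by 12 mm thick, which can stand at any yaw on the bench; at each corner an aluminium post, with an arm (top 62 mm above the bench) that carries an upright push-down plunger with a black cap. Origin: centre of the base's underside, on the bench; z up
- press_square (a joint): travel in m of the plunger with the square 44 mm cap, at (+90, +55) mm in the press's frame: 0 raised, 0.012 fully home against a rigid stop. It slides straight down under about 4 N of friction, with no spring, and stays where it is left. It starts 0 to 2 mm down
- press_square_top (a point): centre of the top face of the plunger with the square 44 mm cap, at (+90, +55) mm in the press's frame; this point moves with the cap (88 mm above the bench raised, 76 mm fully home); cap 12 mm thick, flat on top
- press_opposite (a joint): travel in m of the plunger with a round 30 mm cap, diagonally across from the square one, at (-90, -55) mm in the press's frame: 0 raised, 0.012 fully home against a rigid stop. It slides straight down under about 4 N of friction, with no spring, and stays where it is left. It starts 0 to 2 mm down
- press_opposite_top (a point): centre of the top face of the plunger with a round 30 mm cap, diagonally across from the square one, at (-90, -55) mm in the press's frame; this point moves with the cap (88 mm above the bench raised, 76 mm fully home); cap 12 mm thick, flat on top
- press_shortside (a joint): travel in m of the plunger with a round 30 mm cap, 110 mm from the square one, at the other end of the same short side of the frame, at (+90, -55) mm in the press's frame: 0 raised, 0.012 fully home against a rigid stop. It slides straight down under about 4 N of friction, with no spring, and stays where it is left. It starts 0 to 2 mm down
- press_shortside_top (a point): centre of the top face of the plunger with a round 30 mm cap, 110 mm from the square one, at the other end of the same short side of the frame, at (+90, -55) mm in the press's frame; this point moves with the cap (88 mm above the bench raised, 76 mm fully home); cap 12 mm thick, flat on top
- press_longside (a joint): travel in m of the plunger with a round 30 mm cap, 180 mm from the square one along the long side, at (-90, +55) mm in the press's frame: 0 raised, 0.012 fully home against a rigid stop. It slides straight down under about 4 N of friction, with no spring, and stays where it is left. It starts 0 to 2 mm down
- press_longside_top (a point): centre of the top face of the plunger with a round 30 mm cap, 180 mm from the square one along the long side, at (-90, +55) mm in the press's frame; this point moves with the cap (88 mm above the bench raised, 76 mm fully home); cap 12 mm thick, flat on top
- frame: loose gilded picture frame lying in the press under the four plungers, 214 by 144 mm outside, moulding 34 mm wide and 18 mm high, long side along the press's x. Origin: centre of its underside
- gold_jar: small jar, 38 mm across, 52 mm high, standing inside the frame's opening; origin at the centre of its underside
- pot: small jar with a white lid, 44 mm across, 60 mm high, standing on the bench beside one long side of the press; origin under its centre
- brush: brush, about 180 mm long, lying on the bench beside the other long side of the press; origin under its middle
- glue_bottle: white bottle, 72 mm across, 190 mm high, standing at the right of the bench; origin under its centre
- tub: tub, 100 mm across, 75 mm high, standing at the left of the bench; origin under its centre
- water_cup: white cup, 80 mm across, 90 mm high, standing at the right of the bench; origin under its centre
- moulding: offcut of gilded moulding, 50 by 150 by 26 mm, lying beyond the press; origin under its centre
- sanding_block: cork sanding block, 60 by 100 by 35 mm, lying beyond the press; origin under its centre

How it is judged:
On the way, in this order (a step that is already met when the one before it is completed fails the run):
1. the square-capped plunger is fully home (value of joint press_square above 0.0105 m), for 0.1 s.
2. then the plunger diagonally opposite it (value of joint press_opposite above 0.0105 m), for 0.1 s.
3. then the one at the other end of the square one's short side (value of joint press_shortside above 0.0105 m), for 0.1 s.
4. then the last one (value of joint press_longside above 0.0105 m), for 0.1 s.
At the end, for the whole second after the job is handed in: all four plungers are within 1.5 mm of fully home (joint above 0.0105 m), the frame lies flat and at rest within 12 mm of where it was, the gold jar is within 25 mm and every other thing within 30 mm of where it was (value of joint each of press_square, press_opposite, press_shortside, press_longside above 0.0105 m and distance of frame from where it was at the start of the episode below 0.012 m and angle between frame's own z axis and vertical below 0.05 rad and linear speed of frame below 0.02 m/s and distance of gold_jar from where it was at the start of the episode below 0.025 m and distance of each of pot, brush, glue_bottle, tub, water_cup, moulding, sanding_block from where it was at the start of the episode below 0.03 m); the robot touches nothing.
It fails at once if the picture frame is lifted or shifted in its press by more than 12 mm (distance of frame from where it was at the start of the episode above 0.012 m).
It fails at once if the gold jar is picked up, or moved by more than 25 mm (distance of gold_jar from where it was at the start of the episode above 0.025 m).
It fails at once if any other thing on the bench is picked up, or moved by more than 30 mm (distance of any of pot, brush, glue_bottle, tub, water_cup, moulding, sanding_block from where it was at the start of the episode above 0.03 m).
It fails at once if a jar, bottle, tub or cup is tipped over (angle between any of gold_jar, pot, glue_bottle, tub, water_cup's own z axis and vertical above 0.5 rad).
It also fails if it takes over 56 s, if anything falls off the work surface, if the arm or the gripper's body presses on something with over 40 N, if the wrist force passes 120 N, or if a joint passes its speed limit or range.

## Working session

There is one attempt and no reset: what is moved stays moved. The work goes in short steps, Python scripts to look and compute and a shell command to move; the robot and the scene stay as the last step left them, time stands still between calls to the robot, and variables do not carry over. Pictures are saved under pics/ and viewed, at most 13 in all, crops included, and the job is handed in when it is done.

```bash
mkdir -p pics; cat > h.py <<'E'
from bench import *
import numpy as np, cv2
def ray(im,u,v):
    K=np.array([[im["fx"],0,im["cx"]],[0,im["fy"],im["cy"]],[0,0,1.]])
    x=(u-im["cx"])/im["fx"];y=(v-im["cy"])/im["fy"]
    a,b=x,y
    for _ in range(30):
        s=1+im["k1"]*(a*a+b*b);a,b=x/s,y/s
    R=np.array(im["R"]);t=np.array(im["t"])
    return -R.T@t, R.T@np.array([a,b,1])
def atz(im,u,v,z):
    o,d=ray(im,u,v);return o+d*(z-o[2])/d[2]
E
python3 - <<'E'
from h import *
for n in("top","scene"):
    im=get_image(n);cv2.imwrite(f"pics/{n}1.png",im["image"][:,:,::-1])
    for l in("press_square_top","press_opposite_top","frame","gold_jar","pot","glue_bottle","water_cup","tub","jig"):
        for r in regions_of(im,l)[:4]:
            if r["p"]<.3: continue
            v,u=np.nonzero(r["region"]);z={"p":.087,"f":.018,"g":.05}.get(l[0],0)
            print(n,l,round(r["p"],2),len(u),u.mean().round(),v.mean().round(),atz(im,u.mean(),v.mean(),z).round(3))
print(get_obs())
E
```

```text
top press_square_top 0.84 246 361.0 245.0 [ 0.444 -0.117  0.087]
top press_opposite_top 0.61 73 336.0 175.0 [ 0.644 -0.049  0.087]
top frame 0.9 1769 348.0 211.0 [ 0.55  -0.086  0.018]
top gold_jar 0.69 149 350.0 206.0 [ 0.559 -0.09   0.05 ]
top gold_jar 0.53 82 323.0 237.0 [ 0.471 -0.013  0.05 ]
top gold_jar 0.49 1072 171.0 201.0 [0.573 0.428 0.05 ]
top pot 0.67 171 388.0 234.0 [ 0.475 -0.191  0.087]
top glue_bottle 0.76 865 467.0 190.0 [ 0.606 -0.429  0.05 ]
top water_cup 0.97 808 471.0 241.0 [ 0.462 -0.448  0.   ]
top tub 0.77 1062 172.0 201.0 [0.58  0.443 0.   ]
top tub 0.62 739 284.0 131.0 [0.799 0.11  0.   ]
top jig 0.84 3573 347.0 216.0 [ 0.536 -0.085  0.   ]
scene press_square_top 0.68 202 253.0 196.0 [ 0.457 -0.123  0.087]
scene press_square_top 0.62 476 324.0 208.0 [ 0.639 -0.024  0.087]
scene press_opposite_top 0.65 86 318.0 216.0 [ 0.653 -0.057  0.087]
scene frame 0.56 1883 287.0 223.0 [ 0.549 -0.082  0.018]
scene gold_jar 0.72 232 288.0 219.0 [ 0.57  -0.093  0.05 ]
scene pot 0.77 363 238.0 227.0 [ 0.543 -0.23   0.087]
scene glue_bottle 0.72 2309 181.0 284.0 [ 0.574 -0.41
[... 225 characters left out ...]
0.   ]
{'time': 1.0, 'q': array([ 1.22570331e+00,  5.21873421e-02,  1.40069207e+00, -7.03936133e-06,
        1.68856727e+00, -7.03086172e-02]), 'qvel': array([ 0.00090176, -0.00045662, -0.00020201,  0.00011217,  0.00144265,
       -0.00041839]), 'joint_efforts': array([ 3.00361544e-04, -3.81538618e+01, -3.60312223e+01, -1.23251493e-04,
        1.00891900e-04,  2.25800170e-05]), 'position': array([0.14244844, 0.50533904, 0.22123397]), 'ee_rot': array([1.84700149e-05, 1.36960765e-01, 9.90576470e-01, 7.06936267e-05]), 'contact_force': array([-0.57140369,  0.09319257,  0.45440496]), 'wrist_torque': array([-0.00202247, -0.03525911,  0.00371692]), 'gripper_force': 0.0, 'width': 0.9989824540083795}
```

View pics/top1.png

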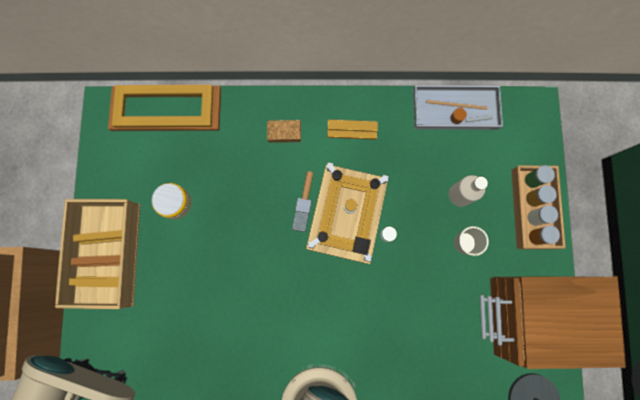

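View pics/scene1.png

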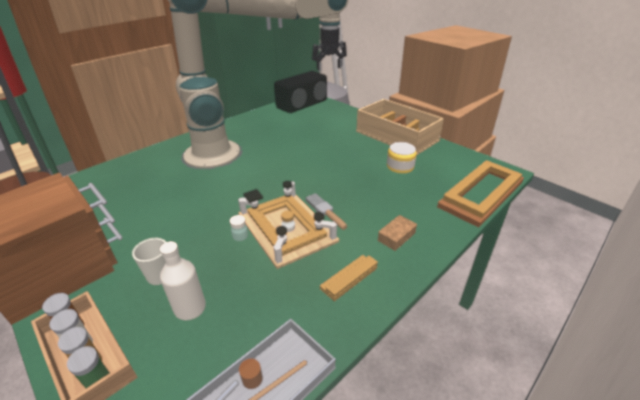

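The top view shows the square cap at (361,245) and round caps at (322,237), (336,175) and (375,183). So the opposite plunger is (336,175), the short-side one (322,237) and the long-side one (375,183). Next I fit the press pose from these.

```bash
cat > fit.py <<'E'
from h import *
L=np.array([[90,55],[-90,-55],[90,-55],[-90,55]])/1000.
def fit(P):
    a,b=L-L.mean(0),P-P.mean(0)
    th=np.arctan2((a[:,0]*b[:,1]-a[:,1]*b[:,0]).sum(),(a*b).sum())
    R=np.array([[np.cos(th),-np.sin(th)],[np.sin(th),np.cos(th)]])
    return P.mean(0),th,P.mean(0)+L@R.T
E
python3 - <<'E'
from fit import *
im=get_image("top");g=im["image"].max(2)
P=[]
for u,v in((361,245),(336,175),(322,237),(375,183)):
    m=np.zeros_like(g,bool);m[v-11:v+12,u-11:u+12]=1
    n,lab,st,c=cv2.connectedComponentsWithStats(((g<70)&m).astype(np.uint8))
    k=1+np.argmax(st[1:,4]);P.append(atz(im,*c[k],.086)[:2]);print(c[k],st[k])
P=np.array(P);c,th,Q=fit(P);print(P.round(4),c,th,Q.round(4),((Q-P)*1000).round(1),sep="\n")
E
```

```text
[361.11675127 245.44162437] [353 238  17  16 197]
[336.66666667 174.87301587] [333 171   9   9  63]
[322.38983051 236.3220339 ] [319 232   8   9  59]
[374.5625   183.265625] [371 179   9  10  64]
[[ 0.4443 -0.117 ]
 [ 0.6429 -0.0501]
 [ 0.469  -0.0101]
 [ 0.6191 -0.1569]]
[ 0.54382079 -0.08352379]
2.9169110531765647
[[ 0.4438 -0.1171]
 [ 0.6438 -0.05  ]
 [ 0.4683 -0.0099]
 [ 0.6193 -0.1572]]
[[-0.5 -0.1]
 [ 0.9  0.1]
 [-0.7  0.2]
 [ 0.2 -0.3]]
```

```bash
cat > d.py <<'E'
import sys
from h import *
from scipy.spatial.transform import Rotation as Ro
T=np.array([[.4438,-.1171],[.6438,-.05],[.4683,-.0099],[.6193,-.1572]])
o=get_obs();q=o["ee_rot"];R=Ro.from_quat([q[1],q[2],q[3],q[0]]).as_matrix()
print("t",o["time"],"pos",o["position"].round(4),"F",o["contact_force"].round(1),"w",o["width"])
for i in map(int,sys.argv[1:]): print(i,(R.T@(np.r_[T[i],.12]-o["position"])*100).round(2))
E
python3 -m inch '[[0,-3.3,-3.7,0,0],[0,-3.3,-3.7,0,0],[0,-3.3,-3.7,0,0],[0,-3.3,-3.7,0,0],[0,-3.3,-3.7,0,0],[0,-3.3,-3.7,0,0],[0,-3.3,-3.7,0,0],[0,-3.3,-3.7,0,0],[0,-3.3,-3.7,0,0],[0,-3.3,-3.7,0,0],[0,-3.3,-3.7,0,0],[0,-3.3,-3.7,0,0],[0,-3.3,-3.7,0,0],[0,0,0,0,0],[0,0,0,0,0]]'; python3 d.py 0
```

```text
time: 2.92
position: [0.4246, -0.0737, 0.2211]
ee_rot: [-0.0, 0.137, 0.991, 0.0]
contact_force: [-0.3, 0.3, 0.3]
width: 0.001
gripper_force: 0.0
t 2.925 pos [ 0.4246 -0.0737  0.2211] F [-0.3  0.3  0.3] w 0.0005851571511787483
0 [-3.03 -3.66 10.11]
```

```bash
python3 -m inch '[[0,-1.5,-1.83,2.5,0],[0,-1.53,-1.83,2.5,0],[0,0,0,2.5,0],[0,0,0,2.6,0],[0,0,0,0,0],[0,0,0,0,0]]' >/dev/null; python3 d.py 0
python3 - <<'E'
from h import *
a=get_image("wrist")["image"];b=cv2.resize(get_image("scene")["image"][150:270,190:380],None,fx=3,fy=3)
cv2.imwrite("pics/w2.png",a[:,:,::-1]);cv2.imwrite("pics/s2.png",b[:,:,::-1])
E
```

```text
t 3.675 pos [ 0.4446 -0.117   0.1216] F [0.2 0.1 0.4] w 0.000883896832251943
0 [ 0.07 -0.03  0.16]
```

View pics/w2.png

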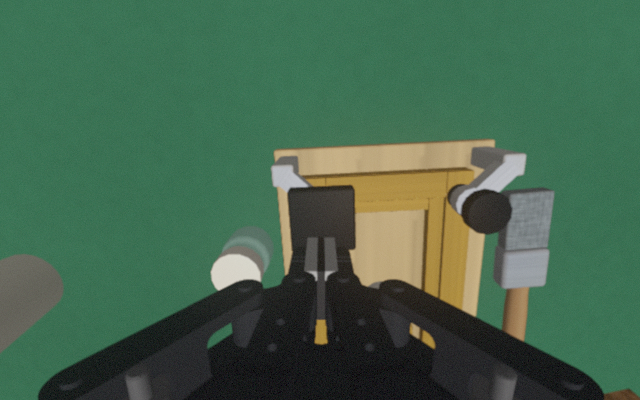

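View pics/s2.png

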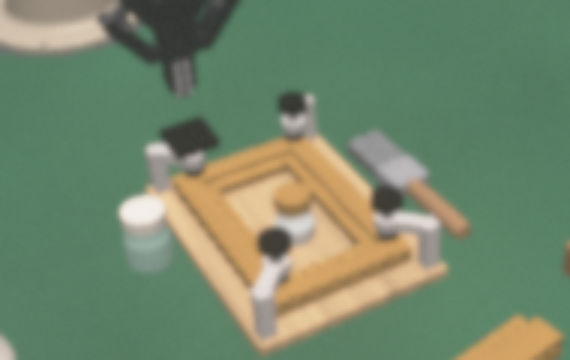

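The wrist view has the square cap at (322,217), right under the shut fingertips, and the scene crop agrees. I'm pressing in small steps.

```bash
python3 -m inch '[[0,0,0,1.2,0],[0,0,0,1.1,0],[0,0,0,0.3,0],[0,0,0,0.3,0],[0,0,0,0.2,0],[0,0,0,0.1,0],[0,0,0,0,0]]'; python3 -m inch '[[0,0,0,0.15,0],[0,0,0,0,0]]'; python3 -m inch '[[0,0,0,0.1,0],[0,0,0,0,0]]'
```

```text
time: 4.65
position: [0.4441, -0.1175, 0.0883]
ee_rot: [0.0, 0.137, 0.991, 0.0]
contact_force: [-0.5, -0.8, -0.3]
width: 0.004
gripper_force: 0.0
time: 4.9
position: [0.444, -0.1174, 0.0866]
ee_rot: [-0.0, 0.137, 0.991, 0.0]
contact_force: [-0.8, 0.3, -0.6]
width: -0.001
gripper_force: 0.0
time: 5.15
position: [0.444, -0.1174, 0.0856]
ee_rot: [-0.0, 0.137, 0.991, 0.0]
contact_force: [-0.5, -0.9, -0.9]
width: 0.005
gripper_force: 0.0
```

```bash
for i in 1; do python3 -m inch '[[0,0,0,0.1,0],[0,0,0,0,0]]'; python3 -m inch '[[0,0,0,0.1,0],[0,0,0,0,0]]';python3 -m inch '[[0,0,0,0.1,0],[0,0,0,0,0]]'; done | grep -E "pos|force:"; python3 - <<'E'
from h import *
a=get_image("wrist")["image"][130:350,200:540];b=get_image("scene")["image"][150:260,190:360]
f=lambda x:cv2.resize(x,(680,440 if x is a else 440))[:300]
cv2.imwrite("pics/m3.png",np.vstack([cv2.resize(a,(440,285)),cv2.resize(b,(440,285))])[:,:,::-1])
E
```

```text
position: [0.444, -0.1175, 0.0846]
contact_force: [0.7, -0.7, 0.3]
gripper_force: 0.0
position: [0.444, -0.1175, 0.0836]
contact_force: [-0.4, -0.8, 0.7]
gripper_force: 0.0
position: [0.444, -0.1175, 0.0826]
contact_force: [-0.2, 0.2, 0.2]
gripper_force: 0.0
```

View pics/m3.png

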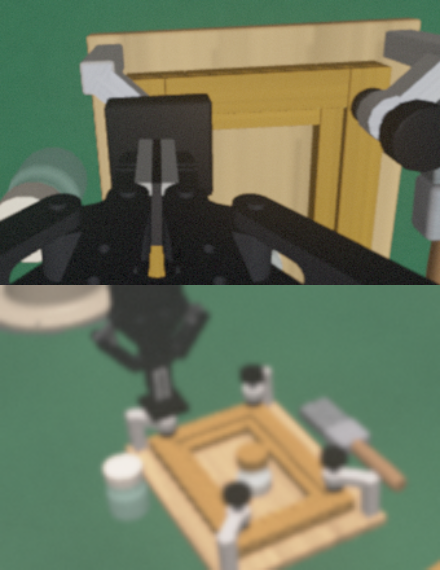

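The fingertips sit over the square cap, with no force yet. Going on in small steps until the stop is felt.

```bash
(python3 -m inch '[[0,0,0,0.1,0],[0,0,0,0.1,0]]'; python3 -m inch '[[0,0,0,0.1,0],[0,0,0,0.1,0]]';python3 -m inch '[[0,0,0,0.1,0],[0,0,0,0.1,0]]') | grep -E "pos|t_force:"
```

```text
position: [0.4441, -0.1174, 0.0806]
contact_force: [0.1, -0.0, -0.7]
position: [0.4441, -0.1175, 0.0786]
contact_force: [1.2, -0.7, -0.2]
position: [0.4441, -0.1175, 0.0766]
contact_force: [-0.5, -0.5, 0.7]
```

```bash
python3 d.py; python3 - <<'E'
from h import *
a=get_image("wrist")["image"][130:350,200:540];b=get_image("scene")["image"][165:235,215:325]
cv2.imwrite("pics/m4.png",np.vstack([cv2.resize(a,(440,285)),cv2.resize(b,(440,280),interpolation=2)])[:,:,::-1])
E
```

```text
t 6.75 pos [ 0.4441 -0.1175  0.0766] F [-0.5 -0.5  0.7] w 0.0015389054052098235
```

View pics/m4.png

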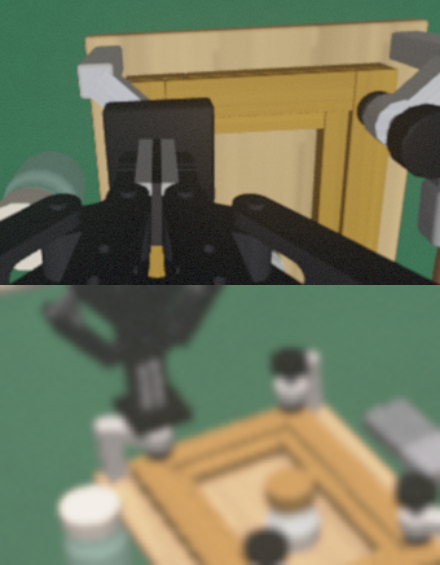

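Between the two pictures the cap grows just as the approach predicts, so it hasn't been pushed yet. Pressing on until I feel force.

```bash
(for i in 1; do python3 -m inch '[[0,0,0,0.1,0],[0,0,0,0.1,0]]'; python3 -m inch '[[0,0,0,0.1,0],[0,0,0,0.1,0]]';python3 -m inch '[[0,0,0,0.1,0]]';python3 -m inch '[[0,0,0,0.1,0]]'; done) | grep -E "pos|t_force:"
```

```text
position: [0.4442, -0.1175, 0.0751]
contact_force: [-1.4, 0.9, 3.6]
position: [0.4442, -0.1175, 0.0728]
contact_force: [-0.8, 0.1, 3.9]
position: [0.4441, -0.1175, 0.0717]
contact_force: [-0.6, 0.8, 3.4]
position: [0.4442, -0.1175, 0.0707]
contact_force: [-0.8, 0.2, 3.5]
```

Contact came at TCP z≈0.0755, with 4 N of friction. The stop should be near 0.064.

```bash
(python3 -m inch '[[0,0,0,0.15,0],[0,0,0,0.15,0],[0,0,0,0.15,0]]'; python3 -m inch '[[0,0,0,0.1,0]]';python3 -m inch '[[0,0,0,0.1,0]]';python3 -m inch '[[0,0,0,0.1,0],[0,0,0,0,0]]') | grep -E "pos|t_force:"
```

```text
position: [0.4442, -0.1175, 0.0661]
contact_force: [-0.9, 1.1, 4.3]
position: [0.4443, -0.1176, 0.0658]
contact_force: [-4.2, 1.3, 13.0]
position: [0.4444, -0.1176, 0.0657]
contact_force: [-7.8, 2.7, 19.7]
position: [0.4444, -0.1176, 0.0656]
contact_force: [-9.5, 3.4, 23.6]
```

The rigid stop is at TCP z≈0.0657. I'll retreat and go to the diagonally opposite plunger.

```bash
python3 -m inch '[[0,0,0,-1.5,0],[0,0,0,-2,0],[0,0,0,-2,0],[0,0,0,0,0],[0,0,0,0,0]]' |grep pos; python3 d.py 1
python3 - <<'E'
from h import *
b=get_image("scene")["image"][165:235,215:325]
cv2.imwrite("pics/m5.png",cv2.resize(b,(660,420),interpolation=2)[:,:,::-1])
E
```

```text
position: [0.4436, -0.1173, 0.1171]
t 9.1 pos [ 0.4436 -0.1173  0.1171] F [ 0.  -0.2 -0.7] w 0.001071106557365269
1 [-17.44  11.91  -0.32]
```

View pics/m5.png

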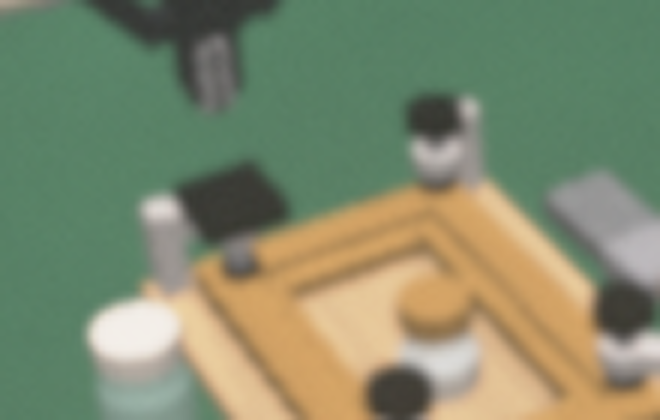

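The square cap at (235,205) now sits low on its arm, and the frame has not moved.

```bash
python3 -m inch '[[0,-2.9,1.98,0,0],[0,-2.9,1.98,0,0],[0,-2.9,1.98,0,0],[0,-2.9,1.98,0,0],[0,-2.9,1.98,0,0],[0,-2.94,2.01,0,0],[0,0,0,0,0],[0,0,0,0,0]]' |grep pos; python3 d.py 1
python3 - <<'E'
from h import *
a=get_image("wrist")["image"]
cv2.imwrite("pics/m6.png",a[:,:,::-1])
E
```

```text
position: [0.6434, -0.0503, 0.117]
t 10.15 pos [ 0.6434 -0.0503  0.117 ] F [-1.   0.8  0.3] w -0.0015877545790967838
1 [-0.03  0.04 -0.3 ]
```

View pics/m6.png

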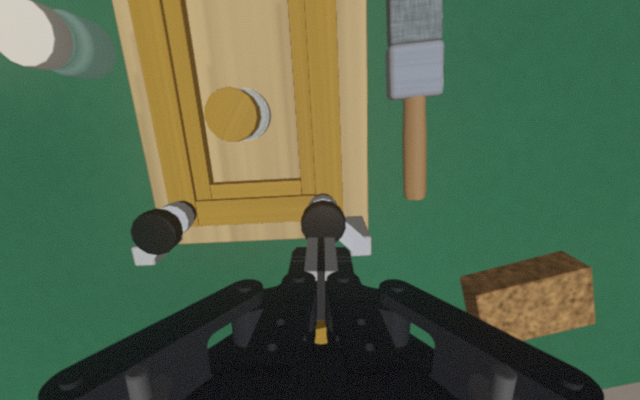

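The opposite cap at (322,221) is aligned under the fingertips, just as the square one was. Pressing.

```bash
(python3 -m inch '[[0,0,0,1.9,0],[0,0,0,1.7,0],[0,0,0,0.2,0],[0,0,0,0.2,0],[0,0,0,0.2,0],[0,0,0,0.2,0],[0,0,0,0.2,0],[0,0,0,0.2,0],[0,0,0,0.2,0],[0,0,0,0,0]]'; python3 -m inch '[[0,0,0,0.15,0],[0,0,0,0,0]]';python3 -m inch '[[0,0,0,0.1,0],[0,0,0,0,0]]';python3 -m inch '[[0,0,0,0.1,0],[0,0,0,0,0]]') | grep -E "pos|t_force:"
```

```text
position: [0.6445, -0.0502, 0.0681]
contact_force: [2.4, -0.1, 2.2]
position: [0.6444, -0.0502, 0.0667]
contact_force: [3.5, -0.2, 2.8]
position: [0.6444, -0.0502, 0.066]
contact_force: [2.7, -1.0, 4.0]
position: [0.6445, -0.0502, 0.0659]
contact_force: [-0.8, -0.2, 8.4]
```

```bash
python3 -m inch '[[0,0,0,0.15,0],[0,0,0,0,0]]'| grep -E "pos|t_force:"; python3 -m inch '[[0,0,0,-1.5,0],[0,0,0,-2,0],[0,0,0,-1.9,0],[0,0,0,0,0],[0,0,0,0,0]]' |grep pos; python3 d.py 2
```

```text
position: [0.6446, -0.0502, 0.0658]
contact_force: [-5.2, 1.1, 14.4]
position: [0.644, -0.0502, 0.1166]
t 13.075 pos [ 0.644  -0.0502  0.1166] F [-0.5  0.1 -0.6] w 0.0020411785083379627
2 [18.   -0.89 -0.32]
```

Stop felt at the same height (0.0658). Next is the short-side plunger.

```bash
python3 -m inch '[[0,3,-0.15,0,0],[0,3,-0.15,0,0],[0,3,-0.15,0,0],[0,3,-0.15,0,0],[0,3,-0.15,0,0],[0,3,-0.15,0,0],[0,0,0,0,0],[0,0,0,0,0]]' |grep pos; python3 d.py 2
python3 - <<'E'
from h import *
im=get_image("wrist");g=im["image"]
cv2.imwrite("pics/m7.png",cv2.resize(g,(480,300))[:,:,::-1])
E
```

```text
position: [0.4688, -0.0101, 0.1169]
t 14.075 pos [ 0.4688 -0.0101  0.1169] F [-0.7  0.8  1.4] w -0.0015689311227215532
2 [ 0.05  0.   -0.31]
```

View pics/m7.png

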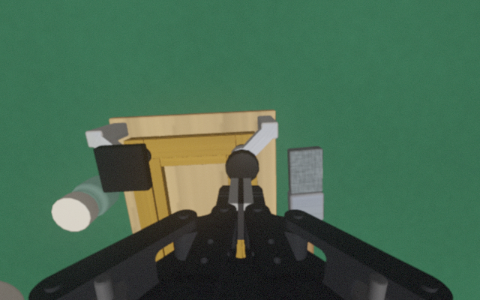

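The short-side cap at (242,165) is aligned under the fingertips. Pressing.

```bash
(python3 -m inch '[[0,0,0,1.9,0],[0,0,0,1.7,0],[0,0,0,0.2,0],[0,0,0,0.2,0],[0,0,0,0.2,0],[0,0,0,0.2,0],[0,0,0,0.2,0],[0,0,0,0.2,0],[0,0,0,0.2,0],[0,0,0,0.15,0],[0,0,0,0.1,0],[0,0,0,0,0]]';python3 -m inch '[[0,0,0,0.1,0],[0,0,0,0,0]]';python3 -m inch '[[0,0,0,0.15,0],[0,0,0,0,0]]') | grep -E "pos|t_force:"
```

```text
position: [0.4691, -0.01, 0.0658]
contact_force: [-2.4, -0.7, 10.9]
position: [0.4692, -0.0101, 0.0657]
contact_force: [-5.7, 1.0, 18.1]
position: [0.4694, -0.0101, 0.0656]
contact_force: [-10.8, 0.2, 27.1]
```

```bash
python3 -m inch '[[0,0,0,-1.5,0],[0,0,0,-2,0],[0,0,0,-2,0],[0,0,0,0,0],[0,0,0,0,0]]' |grep pos; python3 d.py 3
```

```text
position: [0.4679, -0.0099, 0.1159]
t 16.75 pos [ 0.4679 -0.0099  0.1159] F [ 0.5 -0.4 -1.3] w -0.0033685002394318025
3 [-18.57 -10.07  -0.44]
```

```bash
python3 -m inch '[[0,-3.1,-1.68,0,0],[0,-3.1,-1.68,0,0],[0,-3.1,-1.68,0,0],[0,-3.1,-1.68,0,0],[0,-3.1,-1.68,0,0],[0,-3.07,-1.67,0,0],[0,0,0,0,0],[0,0,0,0,0]]' |grep pos; python3 d.py 3
python3 - <<'E'
from h import *
im=get_image("wrist");g=im["image"]
cv2.imwrite("pics/m8.png",cv2.resize(g,(480,300))[:,:,::-1])
E
```

```text
position: [0.6192, -0.1567, 0.1158]
t 17.75 pos [ 0.6192 -0.1567  0.1158] F [-0.4  0.8 -0.2] w -0.0026889675386365572
3 [-0.02 -0.04 -0.42]
```

View pics/m8.png

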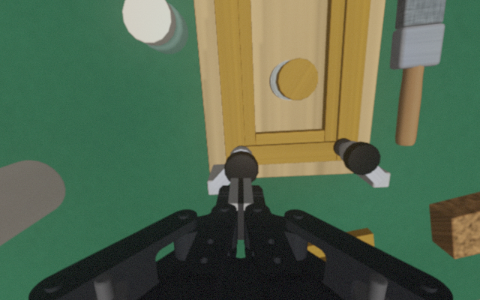

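The last cap at (241,166) is aligned under the fingertips. Pressing.

```bash
(python3 -m inch '[[0,0,0,1.8,0],[0,0,0,1.7,0],[0,0,0,0.2,0],[0,0,0,0.2,0],[0,0,0,0.2,0],[0,0,0,0.2,0],[0,0,0,0.2,0],[0,0,0,0.2,0],[0,0,0,0.2,0],[0,0,0,0.15,0],[0,0,0,0.1,0],[0,0,0,0,0]]';python3 -m inch '[[0,0,0,0.1,0],[0,0,0,0,0]]';python3 -m inch '[[0,0,0,0.15,0],[0,0,0,0,0]]') | grep -E "pos|t_force:"
```

```text
position: [0.6202, -0.1574, 0.0659]
contact_force: [-0.8, -0.1, 4.4]
position: [0.6202, -0.1574, 0.0659]
contact_force: [-1.6, 1.6, 9.9]
position: [0.6204, -0.1574, 0.0658]
contact_force: [-6.9, 1.6, 16.3]
```

```bash
python3 -m inch '[[0,0,0,-1.5,0],[0,0,0,-3,0],[0,0,0,-4,0],[0,0,0,-4,0],[0,0,0,0,0],[0,0,0,0,0]]' |grep -E "pos|t_force"; python3 - <<'E'
from h import *
im=get_image("scene");b=im["image"][165:265,215:345]
cv2.imwrite("pics/m9.png",cv2.resize(b,(780,600),interpolation=2)[:,:,::-1])
E
```

```text
position: [0.6196, -0.1572, 0.1869]
contact_force: [0.7, 0.7, -0.5]
```

View pics/m9.png

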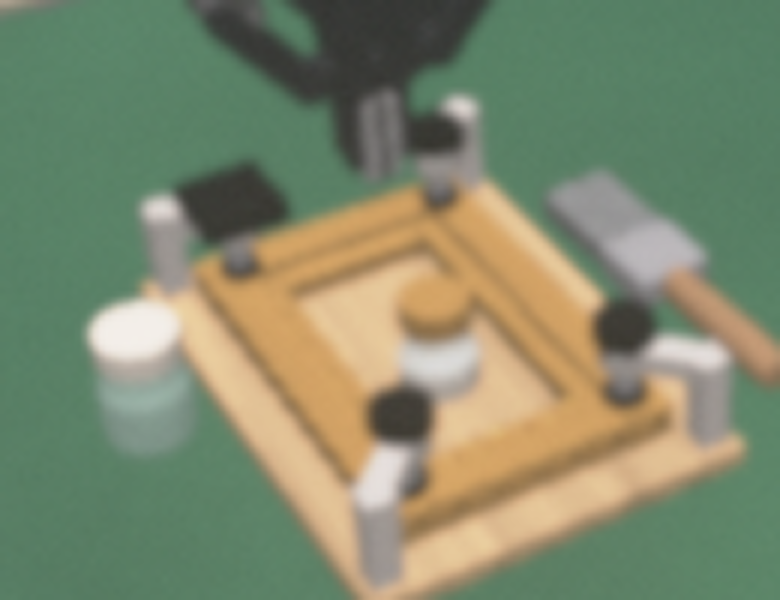

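All four caps are low, with their feet on the frame at (240,260), (440,190), (625,390) and (410,475). The frame, jar, pot and brush are where they were, and the arm is clear.

```bash
python3 -c "
from bench import *
print(hand_in())"
```

```text
the job is handed in; nothing more can be done
None
```

I pressed all four plungers down to their stops in the order you gave (square, opposite, short side, long side) and handed the job in; the last picture showed the frame, gold jar, pot and brush still in place, and no verdict came back.

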